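# Set the stock tags of the specimen-cup bins

## Task

Each blue bin on the tray has a flip-over tag in front of it and room for four cups. Look which bins are full, and with a fingertip push over every tag that is wrong, so that exactly the full bins (all four cups in) show their green face and the bins with cups missing show red, each tag lying right over on its stop. Only push the tags, gently and without pinching them; leave the tags that are already right as they are, and do not lift or shift the cups or the things lying about.

Things in the scene. Friction and masses are not known exactly. Their poses are not given: they have to be found in the camera images.
- bin_1: blue open bin, one of four in a row on a fixed grey tray, fixed, 110 (x) x 108 (y) x 36 mm tall, places for 2 x 2 cups (full = four cups in it); origin at the centre of its underside, 4 mm above the bench, x away from the robot, y left along the row. Which stands where varies. The hinge of its tag is 117 mm in front of it (-x), at the same y
- bin_2: blue open bin, one of four in a row on a fixed grey tray, fixed, 110 (x) x 108 (y) x 36 mm tall, places for 2 x 2 cups (full = four cups in it); origin at the centre of its underside, 4 mm above the bench, x away from the robot, y left along the row. Which stands where varies. The hinge of its tag is 117 mm in front of it (-x), at the same y
- bin_3: blue open bin, one of four in a row on a fixed grey tray, fixed, 110 (x) x 108 (y) x 36 mm tall, places for 2 x 2 cups (full = four cups in it); origin at the centre of its underside, 4 mm above the bench, x away from the robot, y left along the row. Which stands where varies. The hinge of its tag is 117 mm in front of it (-x), at the same y
- bin_4: blue open bin, one of four in a row on a fixed grey tray, fixed, 110 (x) x 108 (y) x 36 mm tall, places for 2 x 2 cups (full = four cups in it); origin at the centre of its underside, 4 mm above the bench, x away from the robot, y left along the row. Which stands where varies. The hinge of its tag is 117 mm in front of it (-x), at the same y
- tag_1 (a joint): angle of a flip-over tag: plastic leaf 44 mm wide, 46 mm from hinge to free edge, 3 mm thick, about 35 g, slippery. 0 = leans left (+y) at 45 degrees on its stop, red face up (white bar); 1.571 = leans right (-y) at 45 degrees, green face up (white dot); free edge then 33 mm above and beside the pin. Past upright (0.785) it falls over by its weight; under 1 N turns it
- tag_2 (a joint): angle of a flip-over tag: plastic leaf 44 mm wide, 46 mm from hinge to free edge, 3 mm thick, about 35 g, slippery. 0 = leans left (+y) at 45 degrees on its stop, red face up (white bar); 1.571 = leans right (-y) at 45 degrees, green face up (white dot); free edge then 33 mm above and beside the pin. Past upright (0.785) it falls over by its weight; under 1 N turns it
- tag_3 (a joint): angle of a flip-over tag: plastic leaf 44 mm wide, 46 mm from hinge to free edge, 3 mm thick, about 35 g, slippery. 0 = leans left (+y) at 45 degrees on its stop, red face up (white bar); 1.571 = leans right (-y) at 45 degrees, green face up (white dot); free edge then 33 mm above and beside the pin. Past upright (0.785) it falls over by its weight; under 1 N turns it
- tag_4 (a joint): angle of a flip-over tag: plastic leaf 44 mm wide, 46 mm from hinge to free edge, 3 mm thick, about 35 g, slippery. 0 = leans left (+y) at 45 degrees on its stop, red face up (white bar); 1.571 = leans right (-y) at 45 degrees, green face up (white dot); free edge then 33 mm above and beside the pin. Past upright (0.785) it falls over by its weight; under 1 N turns it
- stand_1: low black stand of tag_1, fixed on the tray's front rail before one of the bins (which one varies), 118 mm apart. Origin 30 mm straight below the middle of the hinge pin; x towards its bin, y left along the row. The pin runs along x, far end up 15 degrees. Ends and stop rods of the stand reach at most 10 mm above the pin in the middle, 18 mm at the far end (x = 26 mm), 17 mm to either side
- stand_2: low black stand of tag_2, fixed on the tray's front rail before one of the bins (which one varies), 118 mm apart. Origin 30 mm straight below the middle of the hinge pin; x towards its bin, y left along the row. The pin runs along x, far end up 15 degrees. Ends and stop rods of the stand reach at most 10 mm above the pin in the middle, 18 mm at the far end (x = 26 mm), 17 mm to either side
- stand_3: low black stand of tag_3, fixed on the tray's front rail before one of the bins (which one varies), 118 mm apart. Origin 30 mm straight below the middle of the hinge pin; x towards its bin, y left along the row. The pin runs along x, far end up 15 degrees. Ends and stop rods of the stand reach at most 10 mm above the pin in the middle, 18 mm at the far end (x = 26 mm), 17 mm to either side
- stand_4: low black stand of tag_4, fixed on the tray's front rail before one of the bins (which one varies), 118 mm apart. Origin 30 mm straight below the middle of the hinge pin; x towards its bin, y left along the row. The pin runs along x, far end up 15 degrees. Ends and stop rods of the stand reach at most 10 mm above the pin in the middle, 18 mm at the far end (x = 26 mm), 17 mm to either side
- cup_1a_mid (a point): blue-capped white sample cup, 48 mm across, 60 mm tall, loose, standing in a bin: its centre line, 30 mm above its foot
- cup_1b_mid (a point): blue-capped white sample cup, 48 mm across, 60 mm tall, loose, standing in a bin: its centre line, 30 mm above its foot
- cup_1c_mid (a point): blue-capped white sample cup, 48 mm across, 60 mm tall, loose, standing in a bin: its centre line, 30 mm above its foot
- cup_1d_mid (a point): blue-capped white sample cup, 48 mm across, 60 mm tall, loose, standing in a bin: its centre line, 30 mm above its foot
- cup_2a_mid (a point): red-capped white sample cup, 48 mm across, 60 mm tall, loose, standing in a bin: its centre line, 30 mm above its foot
- cup_2b_mid (a point): red-capped white sample cup, 48 mm across, 60 mm tall, loose, standing in a bin: its centre line, 30 mm above its foot
- cup_2c_mid (a point): red-capped white sample cup, 48 mm across, 60 mm tall, loose, standing in a bin: its centre line, 30 mm above its foot
- cup_3a_mid (a point): all-white capped sample cup, 48 mm across, 60 mm tall, loose, standing in a bin: its centre line, 30 mm above its foot
- cup_3b_mid (a point): all-white capped sample cup, 48 mm across, 60 mm tall, loose, standing in a bin: its centre line, 30 mm above its foot
- cup_3c_mid (a point): all-white capped sample cup, 48 mm across, 60 mm tall, loose, standing in a bin: its centre line, 30 mm above its foot
- cup_3d_mid (a point): all-white capped sample cup, 48 mm across, 60 mm tall, loose, standing in a bin: its centre line, 30 mm above its foot
- oil: loose brown dropper bottle, 38 mm across, 124 mm tall, standing on the bench; origin at its foot

How it is judged (in metres and radians):
At the end, for the whole second after the job is handed in: Every tag in front of a bin with four cups shows green (joint above 1.37 rad), every other tag shows red (below 0.2 rad), all tags at rest, and every cup within 10 mm of where it stood ((not (y of stand_1 in the frame of bin_1 between -0.05 and 0.05 m) or value of joint tag_1 above 1.37 rad) and (not (y of stand_1 in the frame of bin_2 between -0.05 and 0.05 m) or value of joint tag_1 below 0.2 rad) and (not (y of stand_1 in the frame of bin_3 between -0.05 and 0.05 m) or value of joint tag_1 above 1.37 rad) and (not (y of stand_1 in the frame of bin_4 between -0.05 and 0.05 m) or value of joint tag_1 below 0.2 rad) and velocity of joint tag_1 between -0.1 and 0.1 rad/s and (not (y of stand_2 in the frame of bin_1 between -0.05 and 0.05 m) or value of joint tag_2 above 1.37 rad) and (not (y of stand_2 in the frame of bin_2 between -0.05 and 0.05 m) or value of joint tag_2 below 0.2 rad) and (not (y of stand_2 in the frame of bin_3 between -0.05 and 0.05 m) or value of joint tag_2 above 1.37 rad) and (not (y of stand_2 in the frame of bin_4 between -0.05 and 0.05 m) or value of joint tag_2 below 0.2 rad) and velocity of joint tag_2 between -0.1 and 0.1 rad/s and (not (y of stand_3 in the frame of bin_1 between -0.05 and 0.05 m) or value of joint tag_3 above 1.37 rad) and (not (y of stand_3 in the frame of bin_2 between -0.05 and 0.05 m) or value of joint tag_3 below 0.2 rad) and (not (y of stand_3 in the frame of bin_3 between -0.05 and 0.05 m) or value of joint tag_3 above 1.37 rad) and (not (y of stand_3 in the frame of bin_4 between -0.05 and 0.05 m) or value of joint tag_3 below 0.2 rad) and velocity of joint tag_3 between -0.1 and 0.1 rad/s and (not (y of stand_4 in the frame of bin_1 between -0.05 and 0.05 m) or value of joint tag_4 above 1.37 rad) and (not (y of stand_4 in the frame of bin_2 between -0.05 and 0.05 m) or value of joint tag_4 below 0.2 rad) and (not (y of stand_4 in the frame of bin_3 between -0.05 and 0.05 m) or value of joint tag_4 above 1.37 rad) and (not (y of stand_4 in the frame of bin_4 between -0.05 and 0.05 m) or value of joint tag_4 below 0.2 rad) and velocity of joint tag_4 between -0.1 and 0.1 rad/s and distance of each of cup_1a_mid, cup_1b_mid, cup_1c_mid, cup_1d_mid, cup_2a_mid, cup_2b_mid, cup_2c_mid, cup_3a_mid, cup_3b_mid, cup_3c_mid, cup_3d_mid from where it was at the start of the episode below 0.01 m); the robot touches nothing.
It fails at once if a tag that already showed the right face at the start is turned ((y of stand_1 in the frame of bin_2 between -0.05 and 0.05 m and value of joint tag_1 above 0.47 rad) or (y of stand_1 in the frame of bin_4 between -0.05 and 0.05 m and value of joint tag_1 above 0.47 rad) or (y of stand_2 in the frame of bin_1 between -0.05 and 0.05 m and value of joint tag_2 below 1.1 rad) or (y of stand_2 in the frame of bin_3 between -0.05 and 0.05 m and value of joint tag_2 below 1.1 rad) or (y of stand_3 in the frame of bin_2 between -0.05 and 0.05 m and value of joint tag_3 above 0.47 rad) or (y of stand_3 in the frame of bin_4 between -0.05 and 0.05 m and value of joint tag_3 above 0.47 rad) or (y of stand_4 in the frame of bin_1 between -0.05 and 0.05 m and value of joint tag_4 below 1.1 rad) or (y of stand_4 in the frame of bin_3 between -0.05 and 0.05 m and value of joint tag_4 below 1.1 rad)).
It fails at once if a tag is pinched or pressed hard (fingers press on it with more than 20 N) (contact force between the fingers and stand_1 above 20 N or contact force between the fingers and stand_2 above 20 N or contact force between the fingers and stand_3 above 20 N or contact force between the fingers and stand_4 above 20 N).
It fails at once if a cup is lifted, tipped or shoved (its middle moves more than 15 mm) (distance of any of cup_1a_mid, cup_1b_mid, cup_1c_mid, cup_1d_mid, cup_2a_mid, cup_2b_mid, cup_2c_mid, cup_3a_mid, cup_3b_mid, cup_3c_mid, cup_3d_mid from where it was at the start of the episode above 0.015 m).
It fails at once if the brown dropper bottle is moved more than 20 mm (distance of oil from where it was at the start of the episode above 0.02 m).
It also fails if it takes over 51 s, if anything falls off the work surface, if the arm or the gripper's body presses on something with over 40 N, if the wrist force passes 120 N, or if a joint passes its speed limit or range.

## Robot

A 7-joint arm with a two-finger parallel gripper is mounted at the origin on a cart in front of the work surface, level with it; the furniture and walls round the work are solid. World frame = base frame: x ahead of the robot, y to its left, z up, the work surface at z = 0. Lengths are in mm, angles in rad, forces in N, time in s.
With the tool pointing down it reaches from about 425 to 875 mm from the base axis. Payload 4.7 kg.
Tool frame: the origin (TCP) lies between the finger pads; the fingertips stand env.tip_reach ahead of it and the grasp point (between the pads) lies 6 mm ahead of it (env.tip_reach is the distance from the TCP to the fingertips, in mm); z points along the fingers, y is the line along which they close (so a half turn about z gives the same grasp; the last joint's range is limited). The gripper opens to 85 mm and grips with 20 to 120 N. Pads are 22 mm wide; open, the fingers measure 114 mm over their backs; the gripper's body (76 mm by 85 mm) begins 54 mm behind the grasp point. The pads swing forward as they close: fully open they stand 13 mm farther back than shut.
Start: joints at [-1.087, 0.321, -0.07, 1.45, 0.023, 1.371, -0.057], TCP at [294.287, 579.584, 256.349] pointing down, gripper open.
Joint ranges: [-2.86, 2.86], [-0.3, 2.09], [-1.38, 1.24], [0.06, 2.45], [-1.56, 4.7], [0.09, 2.05], [-2.69, 2.69]. Speed limits (rad/s): [2.57, 2.57, 3.14, 3.14, 3.14, 3.14, 3.14].

## Interface

Orientations are given as a unit quaternion [x, y, z, w].
In Python, from workcell import read_state, capture, finish_job, find_in, silhouettes, landmark_of, env gives the robot as it stands.
- The arm moves only by the shell command python3 -m crank 'ROWS' [FORCE]. ROWS is JSON, one flat list of numbers, 7 for each row, row after row: the closure, from 0 (fully open) to 1 (shut), then the shift along the tool's x, y, z in units of 25 mm (1.0 is 25 mm), then the turn, a rotation vector about the tool's x, y, z in units of 5 degrees (1.0 is 5 degrees). A call has 1 to 20 rows; each row is the pose to reach, as a shift and turn from the pose commanded when the call began, along the tool's axes at that moment; what a row does not reach only later rows make up. A row lasts 1/10 s, in which the tool goes at most 50 mm and 8.59 degrees, less where a joint would pass 70% of its speed; a pose out of reach is approached as far as the arm can. A call with a gripper value outside its range is refused whole. The fingers move at their own pace and stop on an object; FORCE is the grip in N (left out, the last holds). Time passes only in rows, so rows that repeat a pose let the fingers close. It gives the time, the measured TCP pose, the force, the opening and the grip force at its end, in the units of the state.
- read_state(): the state, without advancing time (a new reading comes with each control period).
- capture(name): name is "scene" or "side" or "wrist"; returns a dict with "pixels" (400x640x3 uint8, red, green, blue), "z_map" (400x640 float32, mm along the optical axis (not along the pixel's ray), 0 where there is no reading), "vfov" (degrees; the focal length in pixels is half the picture's height over the tangent of half this angle, whatever the lens; pixels are square), "cx", "cy" (the principal point, pixels), "position" and "attitude" of the camera in the world. Camera axes: x right, y down, z forward; pixel columns grow to the right and rows downward; lengths in mm; the calibration is good to about 2 mm. A picture is of the moment at which its call begins.
- finish_job(): hands the job in; it is judged then, once.
Trained networks look in a picture, given as the dict that the camera call returned (one of the last four; its "shot" number tells which), for a name from the list of things; names that differ only in an ending like _2 or _b are one class to them, and where a whole thing is asked for, a point or a joint stands for the part that bears it (a point fixed in the world has none). Each returns a list of dicts, best first, with "p" (0 to 1); they miss things now and then, are a little off and sometimes report something else, mostly with a low value. They report only what shows in the picture. A call takes as long as a camera call.
- find_in(picture, target): "centre" ([row, column] in pixels, amid what is visible of it).
- silhouettes(picture, target): "mask" (400x640 bool, what is visible of it) and "centre" ([row, column] in pixels, amid what is visible of it).
- landmark_of(picture, target): "centre" ([row, column] in pixels: a listed point, or the origin of a listed thing).
The state is a dict: "time_s": time; "joint_pos": joint angles; "joint_vel": joint speeds; "joint_efforts": joint torques, N m; "eef_pos": TCP position; "tcp_rot": TCP orientation; "wrist_force": force on the tool from outside, world axes, zero at the start; "moment": the same for the moment, N m; "finger_gap": opening from 0.0 (shut) to 1.0 (fully open); "grip_force": force on a finger pad.
Only numpy, scipy, OpenCV 4.12 (cv2) and the standard library are available. Lean on these libraries where they do the work, as an engineer would, in place of code of your own. Each camera call takes 0.05 s, during which the arm holds its last target. There are 200 camera calls.

## Working session

There is one attempt and no reset: what is moved stays moved. The work goes in short steps, Python scripts to look and compute and a shell command to move; the robot and the scene stay as the last step left them, time stands still between calls to the robot, and variables do not carry over. Pictures are saved under pics/ and viewed, at most 10 in all, crops included, and the job is handed in when it is done.

```bash
mkdir -p pics; cat > h.py <<'E'
import numpy as np,cv2
from scipy.spatial.transform import Rotation as R
from workcell import *
def world(p,r,c,z=None):
    f=200/np.tan(np.radians(p["vfov"])/2)
    if z is None:
        w=p["z_map"][int(r)-2:int(r)+3,int(c)-2:int(c)+3]; z=np.median(w[w>0])
    a=np.array(p["attitude"]); M=R.from_quat(a).as_matrix() if a.size==4 else a
    return M@np.array([(c-p["cx"])/f*z,(r-p["cy"])/f*z,z])+np.array(p["position"])
def save(p,n): cv2.imwrite("pics/"+n,p["pixels"][:,:,::-1])
E
python3 - <<'E'
from h import *
np.set_printoptions(precision=1,suppress=True)
for n in ["scene","side"]:
    p=capture(n); save(p,n+".png"); print(n,p["position"],p["attitude"])
    for t in ["stand_1","tag_1","bin_1","oil"]:
        for d in silhouettes(p,t):
            if d["p"]>.3:
                print(t,round(d["p"],2),np.array(d["centre"]),world(p,*d["centre"]))
s=read_state();print(s["eef_pos"],s["tcp_rot"],env.tip_reach)
E
```

```text
scene [-110.8 -473.4  716.8] [ 0.8 -0.3  0.2 -0.4]
stand_1 0.79 [225.8 297.9] [477.8 181.1  36.8]
stand_1 0.7 [250.7 331.5] [469.9  65.5  35.8]
stand_1 0.69 [272.6 385.5] [492.1 -65.1  43.2]
stand_1 0.58 [213.6 260.7] [447.7 280.5  36.2]
tag_1 0.89 [219.9 293. ] [474.4 193.7  49.1]
tag_1 0.73 [243.1 331.3] [478.4  74.5  47. ]
tag_1 0.64 [204.3 263.4] [488.7 321.2  23. ]
tag_1 0.62 [271.8 388.2] [491.6 -71.6  50.1]
bin_1 0.96 [218.2 321.6] [540.2 165.1  34.3]
bin_1 0.92 [189.2 288.3] [596.6 347.5   6.3]
bin_1 0.8 [259.4 408.2] [563.4 -70.3  37.3]
bin_1 0.6 [238.8 362.8] [550.5  45.   34.4]
bin_1 0.4 [200.5 315.7] [552.5 197.4  63.9]
oil 0.8 [161.4 220.3] [502.9 519.2  61.6]
oil 0.69 [222.2 292.2] [470.1 191.9  45.7]
oil 0.51 [239.3 399. ] [574.1 -34.6  65.4]
side [ 535.6 -573.4  364.3] [ 0.8 -0.   0.  -0.6]
stand_1 0.79 [221.9 288. ] [476.3 190.6  43.7]
stand_1 0.65 [286.  293.4] [501.9 -68.8  47.5]
stand_1 0.56 [252.8 290. ] [488.3  62.7  35.6]
stand_1 0.35 [220.6 353.8] [613.4 151.2  62.9]
stand_1 0.31 [260.9 345.9] [584.3 -23.7  65.5]
tag_1 0.94 [238.9 290.7] [488.8  83.   54.2]
tag_1 0.74 [217.2 283. ] [465.1 198.9  51.2]
tag_1 0.6 [283.8 290.3] [498.5 -84.   60.7]
tag_1 0.58 [205.1 281.2] [454.7 276.1  50.6]
bin_1 0.7 [204.1 326.8] [564.4 358.7  22.7]
bin_1 0.68 [284.3 331.9] [561.2 -47.3  36.9]
bin_1 0.63 [227.2 318.9] [542.6 182.4  34.7]
bin_1 0.59 [251.1 325. ] [553.6  92.   24. ]
oil 0.63 [176.8 307.5] [511.9 511.4  51.8]
oil 0.32 [260.6 346. ] [584.4 -23.4  65.9]
[294.3 579.6 256.3] [0.2 1.  0.  0. ] 25.0
```

```bash
python3 - <<'E'
import cv2
a=cv2.imread("pics/scene.png")[130:320,180:470]; cv2.imwrite("pics/sc2.png",cv2.resize(a,(800,524),interpolation=cv2.INTER_CUBIC))
a=cv2.imread("pics/side.png")[130:330,230:430]; cv2.imwrite("pics/si2.png",cv2.resize(a,(600,600),interpolation=cv2.INTER_CUBIC))
E
```

```text
(no output)
```

View pics/sc2.png

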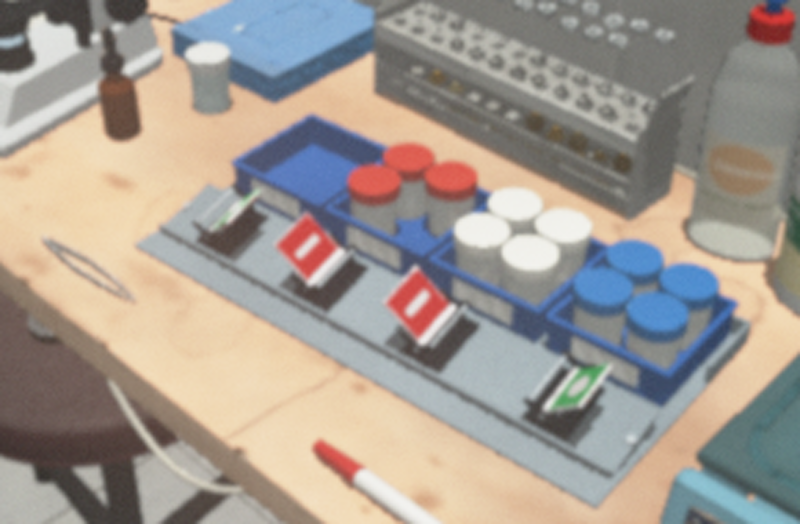

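View pics/si2.png

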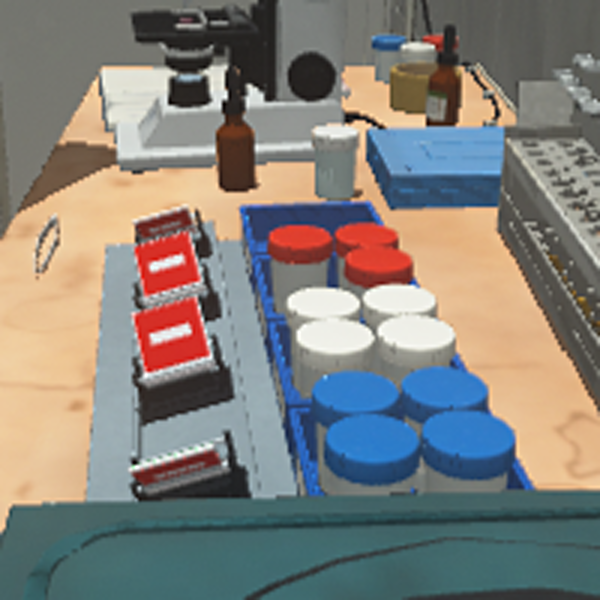

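The two left bins are empty and red-capped (3 cups); the two right bins, white-capped and blue-capped, have four each. The tags from the left are green (wrong), red (right), red (wrong) and green (right). So the leftmost tag (crop px 235,210) must be pushed +y, and the white bin's tag (430,305) must be pushed −y.

```bash
cat >> h.py <<'E'
def plan(tip,yaw):
    """shift(25mm units) and rotvec(5deg units) so tip at tip, pointing down, tool y along row x"""
    s=read_state(); R0=R.from_quat(s["tcp_rot"]); p0=np.array(s["eef_pos"])
    out=[]
    for g in (0,np.pi):
        c,n=np.cos(yaw+g),np.sin(yaw+g); z=np.array([0,0,-1.]); y=np.array([c,n,0]); x=np.cross(y,z)
        T=R.from_matrix(np.c_[x,y,z])
        t=np.array(tip)+[0,0,env.tip_reach]
        out.append((R0.inv().apply(t-p0)/25,np.degrees((R0.inv()*T).as_rotvec())/5))
    return out
E
python3 - <<'E'
from h import *
np.set_printoptions(precision=2,suppress=True)
p=capture("scene")
pts=[]
for d in silhouettes(p,"cup_1a_mid"):
    if d["p"]>.3: pts.append(world(p,*d["centre"]))
print(np.array(pts))
# row line from tag masks of the side & scene clouds
for n in("scene","side"):
    q=capture(n)
    for d in silhouettes(q,"tag_1")[:5]:
        m=cv2.erode(d["mask"].astype(np.uint8),np.ones((3,3)))
        P=np.array([world(q,r,c,q["z_map"][r,c]) for r,c in np.argwhere(m) if q["z_map"][r,c]>0])
        if len(P): P=P[(P[:,2]>25)&(P[:,2]<90)]; print(n,round(d["p"],2),len(P),P.mean(0),*np.percentile(P,[3,97],axis=0))
s=read_state();print(s["eef_pos"],s["tcp_rot"])
for o in plan([430,240,240],0.1):print(*o)
E
```

```text
[[625.62 -32.66  66.01]]
scene 0.82 285 [480.69  76.97  49.5 ] [462.37  62.61  33.92] [498.69  91.08  65.16]
scene 0.79 149 [492.85 -69.98  50.52] [475.41 -85.31  34.21] [510.19 -54.21  66.62]
scene 0.74 262 [470.8  193.99  49.04] [452.2  179.67  35.03] [488.99 208.17  63.5 ]
scene 0.37 8 [453.11 270.36  59.64] [440.25 266.78  57.89] [466.12 274.79  61.64]
side 0.74 339 [470.7  196.01  50.17] [451.46 169.65  35.96] [489.34 211.49  65.61]
side 0.64 394 [482.17  78.9   50.04] [463.16  66.27  36.53] [500.79  91.69  64.07]
side 0.62 147 [497.78 -78.24  56.33] [478.1  -87.44  45.33] [515.12 -64.44  67.46]
[294.31 579.6  256.38] [0.23 0.97 0.   0.  ]
[-10.99  -9.65  -0.35] [ 0.   -0.   11.47]
[-10.99  -9.65  -0.35] [  0.     0.   -24.53]
```

```bash
python3 -m crank '[1,-6,-4.5,0,0,0,5.5, 1,-12.1,-9.04,0,0,0,11.56, 1,-12.1,-9.04,0,0,0,11.56, 1,-12.1,-9.04,0,0,0,11.56, 1,-12.1,-9.04,0,0,0,11.56, 1,-12.1,-9.04,0,0,0,11.56, 1,-12.1,-9.04,0,0,0,11.56, 1,-12.1,-9.04,2,0,0,11.56, 1,-12.1,-9.04,3,0,0,11.56, 1,-12.1,-9.04,3,0,0,11.56, 1,-12.1,-9.04,3,0,0,11.56, 1,-12.1,-9.04,3,0,0,11.56, 1,-12.1,-9.04,3,0,0,11.56]'
python3 - <<'E'
from h import *
np.set_printoptions(precision=2,suppress=True)
p=capture("wrist");save(p,"w1.png")
print(env.tip_reach,plan([463,238,57],0.092)[0],plan([459,309,57],0.092)[0])
for d in silhouettes(p,"tag_1"):
  if d["p"]>.3:
    m=cv2.erode(d["mask"].astype(np.uint8),np.ones((3,3)))
    P=np.array([world(p,r,c,p["z_map"][r,c]) for r,c in np.argwhere(m) if p["z_map"][r,c]>0])
    if len(P): P=P[(P[:,2]>20)&(P[:,2]<90)]; print(round(d["p"],2),d["centre"],len(P),P.mean(0),*np.percentile(P,[3,97],axis=0))
E
```

```text
time_s: 2.1
eef_pos: [462.4, 242.7, 183.3]
tcp_rot: [0.673, 0.74, 0.002, 0.0]
wrist_force: [0.2, 0.3, 0.7]
finger_gap: -0.002
grip_force: 0.0
25.0 (array([-0.19,  0.  ,  4.04]), array([ 0.03, -0.02,  0.02])) (array([2.66, 0.11, 4.05]), array([ 0.03, -0.02,  0.02]))
0.89 [153.3, 330.8] 2810 [462.58 284.05  51.26] [443.09 268.18  34.08] [481.4  301.04  67.83]
0.7 [250.9, 326.4] 611 [470.02 205.33  59.84] [448.13 189.25  45.46] [491.55 214.28  69.83]
0.6 [364.6, 322.5] 24 [476.85  95.67  65.38] [473.6   94.45  63.87] [479.81  96.94  67.18]
```

View pics/w1.png

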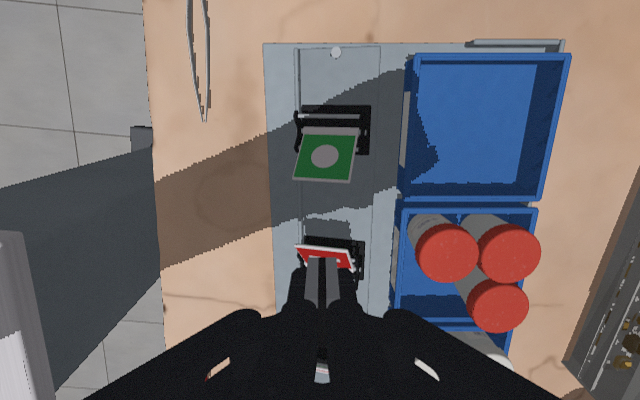

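The wrist view shows the green tag at px (153,331) in front of the empty bin. The gap centre between it and the red tag is about y 241, and the tool already stands there.

```bash
python3 -m crank '[1,-0.05,0,1,0,0,0, 1,-0.05,0,2,0,0,0, 1,-0.05,0,2.8,0,0,0, 1,-0.05,0,3.5,0,0,0, 1,-0.05,0,4,0,0,0, 1,-0.05,0,4,0,0,0, 1,-0.05,0,4,0,0,0]' && python3 -m crank '[1,0.25,0,0,0,0,0, 1,0.5,0,0,0,0,0, 1,0.75,0,0,0,0,0, 1,1,0,0,0,0,0, 1,1.25,0,0,0,0,0, 1,1.5,0,0,0,0,0, 1,1.75,0,0,0,0,0, 1,2,0,0,0,0,0, 1,2.25,0,0,0,0,0, 1,2.5,0,0,0,0,0, 1,2.7,0,0,0,0,0, 1,2.85,0,0,0,0,0, 1,2.85,0,0,0,0,0, 1,2.85,0,0,0,0,0, 1,2.85,0,-1,0,0,0, 1,2.85,0,-2.5,0,0,0, 1,2.85,0,-4,0,0,0, 1,2.85,0,-4,0,0,0, 1,2.85,0,-4,0,0,0]'
python3 - <<'E'
from h import *
np.set_printoptions(precision=2,suppress=True)
p=capture("scene");save(p,"s3.png")
# approach for C: above and then low; end of push
for t in ([477,120,130],[477,120,57],[484,47,57]):print(plan(t,0.092)[0])
E
```

```text
time_s: 2.9
eef_pos: [462.2, 240.2, 81.9]
tcp_rot: [0.674, 0.739, 0.0, 0.0]
wrist_force: [-1.0, 0.7, 0.5]
finger_gap: -0.001
grip_force: 0.0
time_s: 4.8
eef_pos: [455.8, 311.2, 182.3]
tcp_rot: [0.674, 0.739, 0.001, 0.0]
wrist_force: [-0.2, 0.6, 0.2]
finger_gap: -0.002
grip_force: 0.0
(array([-7.67,  0.18,  1.04]), array([-0., -0., -0.]))
(array([-7.67,  0.18,  3.96]), array([-0., -0., -0.]))
(array([-10.61,   0.19,   3.96]), array([-0., -0., -0.]))
```

View pics/s3.png

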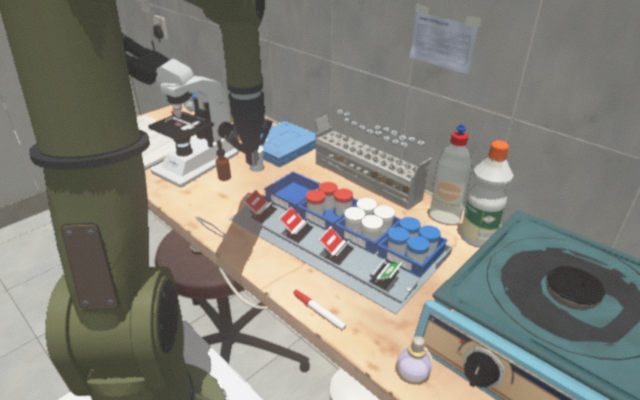

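The left tag now shows red (px 257,203). The remaining wrong tag is the white bin's red one at (333,242).

```bash
python3 -m crank '[1,-2,0,0,0,0,0, 1,-4,0.1,0,0,0,0, 1,-6,0.2,0,0,0,0, 1,-7.4,0.2,0,0,0,0, 1,-7.6,0.2,0,0,0,0, 1,-7.6,0.2,0.8,0,0,0, 1,-7.6,0.2,1.6,0,0,0, 1,-7.6,0.2,2.4,0,0,0, 1,-7.6,0.2,3.1,0,0,0, 1,-7.6,0.2,3.7,0,0,0, 1,-7.6,0.2,4,0,0,0, 1,-7.6,0.2,4,0,0,0, 1,-7.6,0.2,4,0,0,0]' && python3 -m crank '[1,-0.25,0,0,0,0,0, 1,-0.5,0,0,0,0,0, 1,-0.75,0,0,0,0,0, 1,-1,0,0,0,0,0, 1,-1.25,0,0,0,0,0, 1,-1.5,0,0,0,0,0, 1,-1.75,0,0,0,0,0, 1,-2,0,0,0,0,0, 1,-2.25,0,0,0,0,0, 1,-2.5,0,0,0,0,0, 1,-2.75,0,0,0,0,0, 1,-2.95,0,0,0,0,0, 1,-2.95,0,0,0,0,0, 1,-2.95,0,0,0,0,0, 1,-2.95,0,-1,0,0,0, 1,-2.95,0,-2.5,0,0,0, 1,-2.95,0,-4,0,0,0, 1,-2.95,0,-4,0,0,0, 1,-2.95,0,-4,0,0,0]'
python3 - <<'E'
from h import *
p=capture("scene");a=p["pixels"][130:320,180:470,::-1]
b=capture("side")["pixels"][130:330,230:430,::-1]
cv2.imwrite("pics/f.png",np.hstack([cv2.resize(a,(458,300)),cv2.resize(b,(300,300))]))
E
```

```text
time_s: 6.15
eef_pos: [477.7, 122.4, 81.3]
tcp_rot: [0.674, 0.739, -0.0, -0.0]
wrist_force: [1.1, -0.0, -0.7]
finger_gap: 0.006
grip_force: 0.0
time_s: 8.05
eef_pos: [485.1, 48.6, 182.2]
tcp_rot: [0.674, 0.739, 0.001, 0.0]
wrist_force: [-0.3, -0.5, 0.1]
finger_gap: -0.0
grip_force: 0.0
```

View pics/f.png

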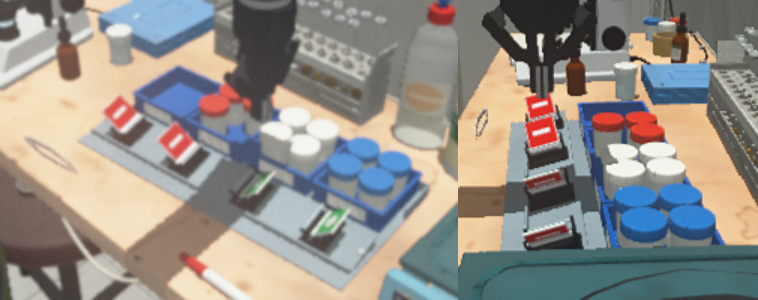

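The picture shows red, red, green, green from left to right (tags at px 122,115; 180,142; 255,187; 325,222). All the tags lie over, the cups are unmoved and the arm is clear.

```bash
python3 -c "
from workcell import finish_job
print(finish_job())"
```

```text
the job is handed in; nothing more can be done
None
```

I pushed over the two wrong tags (empty bin to red, white-capped bin to green) and handed the job in; the last pictures showed red, red, green, green from the left with cups and bottle in place, but no verdict came back.

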